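# Unlock a sample plate and hold it up for reading

## Robot

A 6-joint arm with a two-finger parallel gripper is mounted at the origin on a cart in front of the work surface, level with it; the furniture and walls round the work are solid. World frame = base frame: x ahead of the robot, y to its left, z up, the work surface at z = 0. Lengths are in m, angles in rad, forces in N, time in s.
With the tool pointing down it reaches from about 0.25 to 0.725 m from the base axis. Payload 4 kg.
Tool frame: the origin (TCP) lies at the very end of the fingers, on their centre line; the grasp point (between the pads) lies 19 mm behind it; z points along the fingers, y is the line along which they close (so a half turn about z gives the same grasp; the last joint's range is limited). The gripper opens to 85 mm and grips with 20 to 120 N. Pads are 22 mm wide; open, the fingers measure 114 mm over their backs; the gripper's body (76 mm by 85 mm) begins 54 mm behind the grasp point. The pads swing forward as they close: fully open they stand 13 mm farther back than shut.
Start: joints at [-1.133, 0.241, 0.005, 1.335, 0, 1.571], TCP at [0.212, -0.453, 0.192] pointing down, gripper open.
Joint ranges: [-2.72, 2.72], [-1.05, 1.87], [-1.09, 1.28], [-1.99, 2.15], [-1.42, 1.44], [-3.14, 3.14]. Speed limits (rad/s): [2.79, 2.79, 3.14, 3.14, 3.14, 3.14].

## Interface

Orientations are given as a unit quaternion [x, y, z, w].
In Python, from workcell import telemetry, vision, workorder gives the robot as it stands.
- The arm moves only by the shell command python3 -m inch 'ROWS'. ROWS is JSON, a list of rows, each a list of 3 entries, a list of its own where there are three numbers: the turn, a rotation vector about the tool's x, y, z scaled (see below), then the shift along the tool's x, y, z scaled (see below), then the closure, from -1 (fully open) to 1 (shut). A call has 1 to 10 rows; each row shifts and turns the commanded pose from where the row before left it, along the tool's axes as they then stand; what a row does not reach is not made up. The controller multiplies each number of a shift by 0.3 m and each number of a turn by 360 degrees. A row lasts 1/12 s, in which the tool goes at most 41.7 mm and 7.16 degrees, less where a joint would pass 70% of its speed; a pose out of reach is approached as far as the arm can. A call with a number of a shift or a turn outside -1 to 1 is refused whole. A call with a gripper value outside its range is refused whole. The fingers move at their own pace and stop on an object; the grip force is fixed at half the most. Time passes only in rows, so rows that do not move let the fingers close. It gives the time, the measured TCP pose, the force, the opening and the grip force at its end, in the units of the state.
- telemetry.get_obs(): the state, without advancing time (a new reading comes with each control period).
- vision.camera(name): name is "scene" or "top" or "wrist"; returns a dict with "img" (400x640x3 uint8, red, green, blue), "fov_y" (degrees; the focal length in pixels is half the picture's height over the tangent of half this angle, whatever the lens; pixels are square), "cx", "cy" (the principal point, pixels), "pose" (4x4, takes a point from camera to world coordinates). Camera axes: x right, y up, looking along -z (the intrinsics and any distortion apply to the point x, -y, -z); pixel columns grow to the right and rows downward; lengths in m; the calibration is good to about 2 mm. A picture is of the moment at which its call begins. There is no depth.
- workorder.job_done(): hands the job in; it is judged then, once.
The state is a dict: "clock": time; "joint_pos": joint angles; "joint_vel": joint speeds; "tau": joint torques, N m; "eef_pos": TCP position; "tool_rot": TCP orientation; "ft_force": force on the tool from outside, world axes, zero at the start; "ft_torque": the same for the moment, N m; "grip_width": finger opening in m; "grasp_force": force on a finger pad.
Only numpy, scipy, OpenCV 4.12 (cv2) and the standard library are available. Lean on these libraries where they do the work, as an engineer would, in place of code of your own. Each camera call takes 0.05 s, during which the arm holds its last target. There are 200 camera calls.

## Task

One of the white glass sample plates stands on end in the clamp, locked by a pin through its middle. Wind the handwheel anticlockwise until its pointer is at the bar mark (half a turn from closed) so that the pin is drawn, then take that plate out and finish while holding it still, well above the worktop (at least 20 cm), lying level with its label face up and its frosted end - the end with the small corner notch - pointing to the robot's left. Leave the wheel at the mark and the parked plates and the other things where they are.

Things in the scene. Friction and masses are not known exactly. Their poses are not given: they have to be found in the camera images.
- plate_1: white glass glass plate 110 x 46 x 6 mm, 60 g, 10 mm square hole at its centre (origin). x: to the frosted end; y: across the width; z: out of the face with the buff label. The frosted end's +y corner has a notch 14 long, 12 wide: label towards you and frosted end up, it is top left. Starts frosted end up, label to the wheel. One of the four (varies) is in the clamp, the rest are parked.
- plate_2: white glass glass plate 110 x 46 x 6 mm, 60 g, 10 mm square hole at its centre (origin). x: to the frosted end; y: across the width; z: out of the face with the buff label. The frosted end's +y corner has a notch 14 long, 12 wide: label towards you and frosted end up, it is top left. Starts frosted end up, label away from the wheel. One of the four (varies) is in the clamp, the rest are parked.
- plate_3: white glass glass plate 110 x 46 x 6 mm, 60 g, 10 mm square hole at its centre (origin). x: to the frosted end; y: across the width; z: out of the face with the buff label. The frosted end's +y corner has a notch 14 long, 12 wide: label towards you and frosted end up, it is top left. Starts frosted end down, label to the wheel. One of the four (varies) is in the clamp, the rest are parked.
- plate_4: white glass glass plate 110 x 46 x 6 mm, 60 g, 10 mm square hole at its centre (origin). x: to the frosted end; y: across the width; z: out of the face with the buff label. The frosted end's +y corner has a notch 14 long, 12 wide: label towards you and frosted end up, it is top left. Starts frosted end down, label away from the wheel. One of the four (varies) is in the clamp, the rest are parked.
- clamp_stand: fixed dark steel base, 10 mm thick; origin on the worktop under the clamp seat; turned up to 0.3 rad. y points to the handwheel, x (away from the robot) to the rack of three parked plates at x = 105, y = -48, 0, 48 mm. Grey column y 50 to 86 mm, 30 mm wide, 80 mm high carries the 6 mm locking pin, at z = 65 mm, which passes through the clamped plate's hole.
- clamp_seat (a point): centre of a plate standing in the clamp seat, 65 mm above the worktop. In each seat a plate stands on z = 10 mm, top at 120 mm, faces along +-y of the stand, width along x, between two jaws 22 mm wide, tops at z = 27 mm (0.85 mm play a side); end stops to z = 15 mm, 1.5 mm beside its edges.
- wheel_grip (a point): centre of the handwheel's wing grip, on its upright axis, 62 mm above the worktop, 150 mm from the clamp seat; x points along the wing to the pointer. The wing is a bar 56 mm long, 14 mm thick, z = 50 to 75 mm, pinched across the 14 mm from above; under it a black disc of 80 mm, top at z = 50 mm (53 mm in a 30 mm hub).
- handwheel (a joint): handwheel angle, rad, growing anticlockwise from above. 0: closed, pointer (steel nose on one end of the wing) at the round stud on the stand's +x side; 3.14: open, pointer at the bar mark on the robot's side; turns on to 4.6. Stays where left (friction 0.06 N m). A rad draws the pin back 4.5 mm; plate free from about 1.5 rad.
- left_mark (a point): fixed point at the left end of the worktop; world axes: x away from the robot, y to the robot's left
- calculator: bystander: pocket calculator 138 x 74 x 15 mm, loose; origin under its centre
- blue_box: bystander: small blue box 56 x 80 x 47 mm, loose; origin under its centre
- attenuator: bystander: black finned cylinder 69 mm long, 25 mm thick, lying loose; origin under its centre
Things that resemble listed ones, but are neither listed nor needed, are in the scene too. What is shaped like the plate_1 but yellow is not meant.

How it is judged:
By the outcome, as a careful person would: the job done as asked, in the order asked, and still so for the second after the job is handed in, while the arm keeps its last pose, push and grip.
It also fails if it takes over 67 s, if anything falls off the work surface, if the arm or the gripper's body presses on something with over 40 N, if the wrist force passes 120 N, or if a joint passes its speed limit or range.

## Working session

There is one attempt and no reset: what is moved stays moved. The work goes in short steps, Python scripts to look and compute and a shell command to move; the robot and the scene stay as the last step left them, time stands still between calls to the robot, and variables do not carry over. Pictures are saved under pics/ and viewed, at most 10 in all, crops included, and the job is handed in when it is done.

```bash
ls; mkdir -p pics; python3 - <<'E'
from workcell import telemetry, vision
import cv2,numpy as np,pickle
o=telemetry.get_obs(); print({k:np.round(v,3).tolist() for k,v in o.items()})
d={}
for n in("scene","top"):
    c=vision.camera(n); d[n]=c
    print(n,c['fov_y'],c['cx'],c['cy'],np.round(c['pose'],4).tolist(),[k for k in c])
    cv2.imwrite(f'pics/{n}0.png',c['img'][:,:,::-1])
pickle.dump(d,open('cam0.pkl','wb'))
E
```

```text
pics
{'clock': 0.0, 'joint_pos': [-1.133, 0.241, 0.004, 1.335, 0.0, 1.571], 'joint_vel': [0.0, -0.0, 0.001, -0.001, -0.0, -0.001], 'tau': [0.0, -37.232, 25.241, 0.017, 0.0, -0.0], 'eef_pos': [0.212, -0.452, 0.192], 'tool_rot': [0.976, 0.217, -0.0, -0.001], 'ft_force': [-0.808, 0.926, 1.379], 'ft_torque': [-0.036, -0.006, -0.019], 'grasp_force': 0.0, 'grip_width': 0.086}
scene 48.548596421700296 321.1795741906725 198.33272369836075 [[0.5011, 0.4945, -0.7102, -0.3352], [-0.8654, 0.2885, -0.4097, -0.3273], [0.0023, 0.8199, 0.5725, 0.7855], [0.0, 0.0, 0.0, 1.0]] ['img', 'fov_y', 'cx', 'cy', 'pose']
top 51.31781006492076 320.46891023386274 202.793752258766 [[-0.0192, 0.996, -0.0869, 0.4461], [-0.9998, -0.0196, -0.0036, 0.2017], [-0.0053, 0.0869, 0.9962, 1.4153], [0.0, 0.0, 0.0, 1.0]] ['img', 'fov_y', 'cx', 'cy', 'pose']
```

View pics/top0.png

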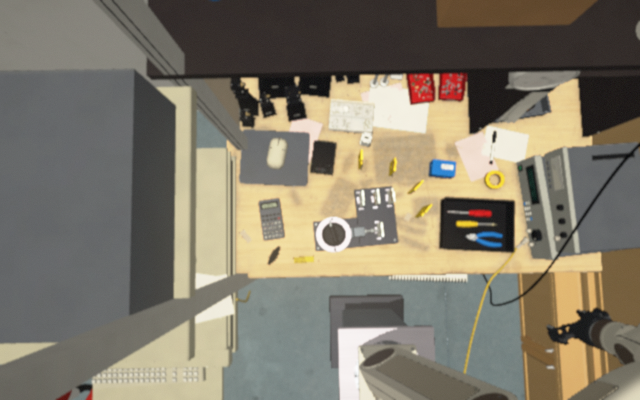

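View pics/scene0.png

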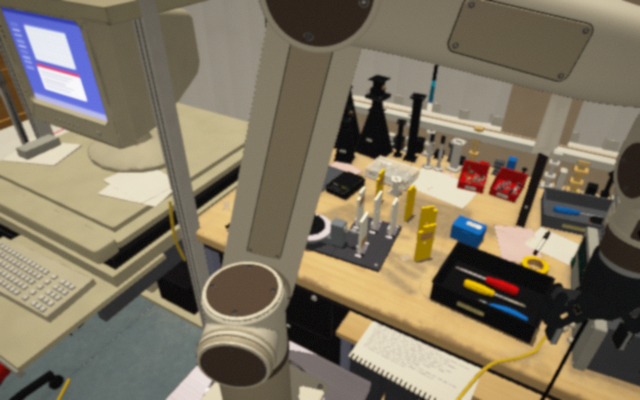

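The top view shows the stand: wheel at about (333,235), clamped plate at about (378,229), and the rack at (361/375/389,197). I'll enlarge both views.

```bash
cat > h.py <<'E'
import numpy as np,cv2
def ray(c,u,v):
    f=200/np.tan(np.radians(c['fov_y']/2)); P=np.array(c['pose'])
    d=P[:3,:3]@np.array([(u-c['cx'])/f,-(v-c['cy'])/f,-1]); return P[:3,3],d
def onz(c,u,v,z):
    o,d=ray(c,u,v); return o+d*(z-o[2])/d[2]
def proj(c,p):
    f=200/np.tan(np.radians(c['fov_y']/2)); P=np.array(c['pose'])
    q=P[:3,:3].T@(np.asarray(p)-P[:3,3]); return np.array([c['cx']+f*q[0]/-q[2],c['cy']+f*q[1]/q[2]])
E
python3 - <<'E'
import pickle,cv2,numpy as np
from h import *
d=pickle.load(open('cam0.pkl','rb'))
a=cv2.resize(d['top']['img'][178:258,305:405],(800,640)[:2] if 0 else (500,400),interpolation=cv2.INTER_CUBIC)
b=cv2.resize(d['scene']['img'][165:275,290:420],(600,508),interpolation=cv2.INTER_CUBIC)
a=cv2.resize(d['top']['img'][178:258,305:405],(400,320),interpolation=cv2.INTER_CUBIC)
im=np.zeros((340,800,3),np.uint8); im[:320,:400]=a
b=cv2.resize(d['scene']['img'][180:265,300:400],(400,340),interpolation=cv2.INTER_CUBIC); im[:340,400:]=b
im=cv2.resize(im,(800,340)); cv2.imwrite('pics/crop1.png',im[:,:,::-1])
c=d['top']
for u,v in((333,235),(378,229)): print(onz(c,u,v,0.06))
E
```

```text
[0.45867001 0.16796575 0.06      ]
[0.47527706 0.02145403 0.06      ]
```

View pics/crop1.png

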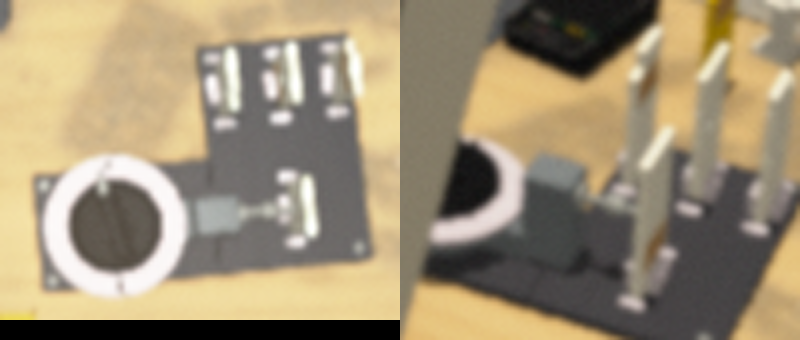

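The crop shows the clamped plate with its buff label on the far (−y) face and low on the plate. I can't see the notch yet, so the frosted end will be settled with the wrist camera. Lifting first, with a test of the tool spin sense.

```bash
python3 -m inch '[[[0,0,-0.0194],[0,0,-0.13],-1],[[0,0,-0.0194],[0,0,-0.13],-1],[[0,0,-0.0194],[0,0,-0.13],-1],[[0,0,-0.0194],[0,0,-0.13],-1]]'; python3 - <<'E'
from workcell import telemetry,vision
import numpy as np
o=telemetry.get_obs(); print({k:np.round(o[k],3).tolist() for k in('joint_pos','eef_pos','tool_rot')})
c=vision.camera('wrist'); from scipy.spatial.transform import Rotation as R
T=np.eye(4);T[:3,:3]=R.from_quat(o['tool_rot']).as_matrix();T[:3,3]=o['eef_pos']
print(c['fov_y'],np.round(np.linalg.inv(T)@c['pose'],3).tolist())
E
```

```text
clock: 0.43
eef_pos: [0.2116, -0.4521, 0.3495]
tool_rot: [0.894, 0.449, 0.0, -0.001]
ft_force: [1.3, -0.8, 0.7]
grip_width: 0.0856
grasp_force: 0.0
{'joint_pos': [-1.133, 0.236, 0.403, 1.739, -0.0, 1.077], 'eef_pos': [0.212, -0.452, 0.35], 'tool_rot': [0.894, 0.449, 0.0, -0.001]}
60.519550464738735 [[-0.0, 0.958, 0.286, 0.074], [1.0, 0.0, -0.001, -0.001], [-0.001, 0.286, -0.958, -0.181], [0.0, 0.0, 0.0, 1.0]]
```

```bash
python3 -m inch '[[[0,0,-0.0198],[0,0,0],-1],[[0,0,-0.0198],[0,0,0],-1],[[0,0,-0.0198],[0,0,0],-1],[[0,0,-0.0198],[0,0,0],-1],[[0,0,-0.0198],[0,0,0],-1],[[0,0,0],[0.12,0.055,0],-1],[[0,0,0],[0.12,0.055,0],-1],[[0,0,0],[0.12,0.055,0],-1],[[0,0,0],[0.12,0.055,0],-1],[[0,0,0],[0.12,0.055,0],-1]]' | head -3;python3 -m inch '[[[0,0,0],[0.12,0.055,0],-1],[[0,0,0],[0.12,0.055,0],-1],[[0,0,0],[0.12,0.055,0],-1],[[0,0,0],[0.12,0.055,0],-1],[[0,0,0],[0.12,0.055,0],-1],[[0,0,0],[0.12,0.055,0],-1],[[0,0,0],[0.12,0.055,0],-1],[[0,0,0],[0.12,0.055,0],-1],[[0,0,0],[0.12,0.055,0],-1],[[0,0,0],[0.12,0.055,0],-1]]'|head -3
```

```text
clock: 1.32
eef_pos: [0.2988, -0.2731, 0.3479]
tool_rot: [0.716, 0.698, 0.0, -0.0]
clock: 2.15
eef_pos: [0.4723, 0.0832, 0.3481]
tool_rot: [0.715, 0.699, -0.0, -0.0]
```

Now down 8 cm, +y 4 cm, and tilt the tool so the wrist camera looks at the plate.

```bash
python3 -m inch '[[[0,0,0],[0.06,0,0.09],-1],[[0,0,0],[0.06,0,0.09],-1],[[0,0,0],[0,0,0.09],-1],[[0,-0.0194,0],[0,0,0],-1],[[0,-0.0194,0],[0,0,0],-1],[[0,-0.0194,0],[0,0,0],-1],[[0,-0.0194,0],[0,0,0],-1],[[0,0,0],[0,0,0],-1],[[0,0,0],[0,0,0],-1]]'|head -3; cat > snap.py <<'E'
import sys,pickle,cv2,numpy as np
from workcell import vision,telemetry
n,cam=sys.argv[1:3]; c=vision.camera(cam); pickle.dump(c,open(n+'.pkl','wb'))
im=c['img'][:,:,::-1]
if len(sys.argv)>3:
    x0,y0,x1,y1,s=map(int,sys.argv[3:8]); im=cv2.resize(im[y0:y1,x0:x1],None,fx=s,fy=s,interpolation=cv2.INTER_CUBIC)
cv2.imwrite(f'pics/{n}.png',im); print(np.round(telemetry.get_obs()['joint_pos'],2))
E
python3 snap.py w1 wrist
```

```text
clock: 2.9
eef_pos: [0.4723, 0.1188, 0.2649]
tool_rot: [0.692, 0.68, -0.175, 0.168]
[ 0.53  0.39  0.3   1.75 -0.41  2.18]
```

View pics/w1.png

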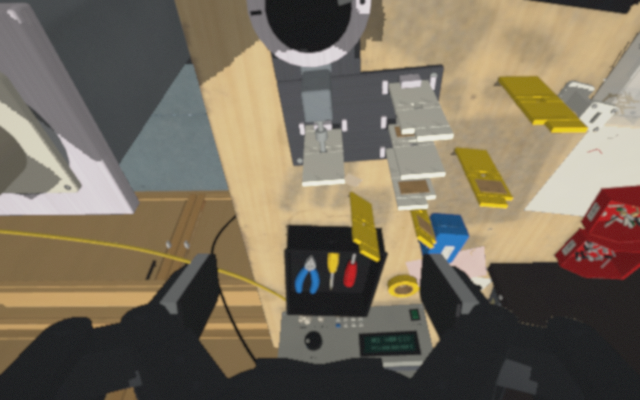

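The clamped plate's wheel-side face is at (323,155), with its top edge from (302,183) to (345,183). The parked plates are at (423,110), (415,152) and (413,188), and the yellow look-alikes at (365,225), (480,175) and (540,100) are not meant. Enlarging to read the notch.

```bash
python3 - <<'E'
import pickle,cv2
im=pickle.load(open('w1.pkl','rb'))['img'][60:215,270:470,::-1]
cv2.imwrite('pics/w1c.png',cv2.flip(cv2.resize(im,(760,589),interpolation=cv2.INTER_CUBIC),-1))
E
```

```text
(no output)
```

View pics/w1c.png

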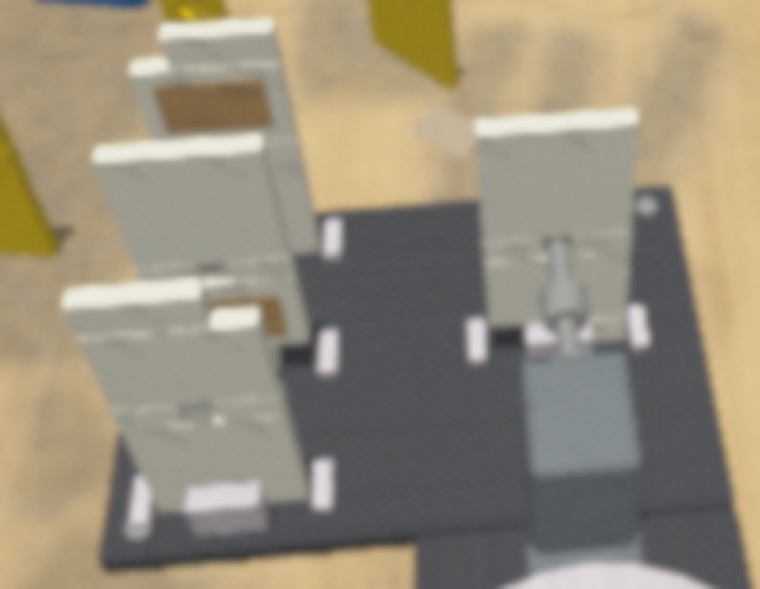

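Candidates: the clamped white plate at (323,155) in w1, or one of the three parked ones. The clamped one has the pin through it, no notch at the top, and no label on its wheel side. So it is frosted end down, label away from the wheel: plate_4, and the parked ones match plates 1–3. Now measure the seat and wheel.

```bash
python3 - <<'E'
import pickle,cv2,numpy as np
from h import *
w=pickle.load(open('w1.pkl','rb')); t=pickle.load(open('cam0.pkl','rb'))['top']
q=lambda x,y:(470-x/3.8,215-y/3.8)
for n,(x,y),z in[('L',(476,128),.12),('R',(637,117),.12),('mid',(556.5,122.5),.12),('screw',(647,206),.01),('screw2',(138,522),.01)]: print(n,np.round(onz(w,*q(x,y),z),4))
# rack plates top edge mid
print('rackmid plate',np.round(onz(w,*q(179,149),.12),4))
g=t['img'].astype(int)
# white ring of dial in top view
roi=np.zeros(g.shape[:2],np.uint8); roi[210:260,308:358]=1
m=((g.min(2)>170)&(roi>0)).astype(np.uint8)
n,l,s,ce=cv2.connectedComponentsWithStats(m); i=1+np.argmax(s[1:,4]); 
cn=max(cv2.findContours((l==i).astype(np.uint8),cv2.RETR_EXTERNAL,cv2.CHAIN_APPROX_NONE)[0],key=len)
e=cv2.fitEllipse(cn); print(e); print('wheel top',np.round(onz(t,*e[0],.045),4), np.round(onz(t,*e[0],.02),4))
for u,v in((378.9,230.5),): print('plate top',np.round(onz(t,305+308/4,178+206/4,.12),4))
for p in((305+42/4,178+185/4),(305+50/4,178+282/4),(305+358/4,178+248/4)): print('screws',np.round(onz(t,*p,.01),4))
E
```

```text
L [0.4974 0.0225 0.12  ]
R [0.4521 0.0191 0.12  ]
mid [0.4748 0.0208 0.12  ]
screw [ 0.4411 -0.0376  0.01  ]
screw2 [0.6043 0.0834 0.01  ]
rackmid plate [0.579 0.029 0.12 ]
((333.2875061035156, 234.17184448242188), (35.06525802612305, 36.33756637573242), 171.89060974121094)
wheel top [0.4615 0.1666 0.045 ] [0.4618 0.1659 0.02  ]
plate top [0.4722 0.0171 0.12  ]
screws [0.4964 0.2249 0.01  ]
screws [0.415  0.2197 0.01  ]
screws [ 0.4384 -0.0394  0.01  ]
```

```bash
python3 -m inch '[[[0,0.0194,0],[0,0,0],-1],[[0,0.0194,0],[0,0,0],-1],[[0,0.0194,0],[0,0,0],-1],[[0,0.0194,0],[0,0,0],-1],[[0,0,0],[0.08,-0.017,0],-1],[[0,0,0],[0.08,-0.017,0],-1],[[0,0,-0.019],[0,0,0],-1],[[0,0,-0.019],[0,0,0],-1],[[0,0,-0.019],[0,0,0],-1],[[0,0,-0.019],[0,0,0],-1]]'|head -3;python3 -m inch '[[[0,0,-0.019],[0,0,0],-1],[[0,0,-0.019],[0,0,0],-1],[[0,0,-0.019],[0,0,0],-1],[[0,0,-0.019],[0,0,0],-1],[[0,0,-0.019],[0,0,0],-1],[[0,0,-0.019],[0,0,0],-1],[[0,0,-0.019],[0,0,0],-1],[[0,0,-0.019],[0,0,0],-1],[[0,0,-0.019],[0,0,0],-1],[[0,0,-0.019],[0,0,0],-1]]'|head -3;python3 -m inch '[[[0,0,0],[0,0,0],-1],[[0,0,0],[0,0,0],-1]]'|head -3;  python3 snap.py w2 wrist 160 0 480 300 2
```

```text
clock: 3.78
eef_pos: [0.4642, 0.1639, 0.2692]
tool_rot: [0.528, 0.849, 0.002, 0.001]
clock: 4.62
eef_pos: [0.4642, 0.1639, 0.2692]
tool_rot: [-0.04, 0.999, 0.001, 0.002]
clock: 4.78
eef_pos: [0.4641, 0.1642, 0.2688]
tool_rot: [-0.036, 0.999, 0.001, 0.001]
[0.34 0.2  0.15 1.52 0.   0.27]
```

View pics/w2.png

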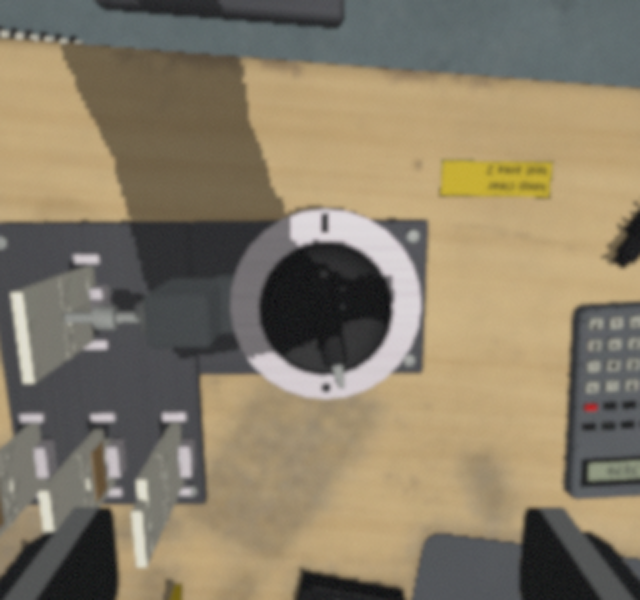

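```bash
python3 - <<'E'
import pickle,cv2,numpy as np
from h import *
w=pickle.load(open('w2.pkl','rb')); g=w['img'].astype(int)
q=lambda x,y:(160+x/2,y/2)
im=w['img'][95:205,270:375]
m=(im.min(2)>120).astype(np.uint8)
cn=max(cv2.findContours(m,cv2.RETR_EXTERNAL,cv2.CHAIN_APPROX_NONE)[0],key=len); e=cv2.fitEllipse(cn); print(e)
u,v=e[0][0]+270,e[0][1]+95
for z in(.02,.035,.045,.05): print(z,'ring',np.round(onz(w,u,v,z),4),'stud',np.round(onz(w,*q(327,388),z),4),'bar',np.round(onz(w,*q(325,222),z),4))
for z in(.05,.06,.065,.075): print(z,'nose',np.round(onz(w,*q(339,378),z),4))
# disc black 80mm
m=((im.max(2)<110)).astype(np.uint8); m[:20]=0
# contrast-stretched view of the disc
d=g[115:195,285:365]; d=np.clip((d-5)*5,0,255).astype(np.uint8)
cv2.imwrite('pics/w2d.png',cv2.resize(d,(560,560),interpolation=cv2.INTER_CUBIC)[:,:,::-1])
E
```

```text
((62.77313232421875, 53.887699127197266), (94.87482452392578, 111.31471252441406), 2.437678575515747)
0.02 ring [0.4591 0.1826 0.02  ] stud [0.519  0.1755 0.02  ] bar [0.4138 0.1663 0.02  ]
0.035 ring [0.4567 0.1818 0.035 ] stud [0.5145 0.175  0.035 ] bar [0.413  0.1661 0.035 ]
0.045 ring [0.4551 0.1813 0.045 ] stud [0.5115 0.1746 0.045 ] bar [0.4124 0.1659 0.045 ]
0.05 ring [0.4543 0.181  0.05  ] stud [0.51   0.1744 0.05  ] bar [0.4121 0.1658 0.05  ]
0.05 nose [0.5032 0.1812 0.05  ]
0.06 nose [0.5003 0.1806 0.06  ]
0.065 nose [0.4989 0.1804 0.065 ]
0.075 nose [0.4961 0.1798 0.075 ]
```

View pics/w2d.png

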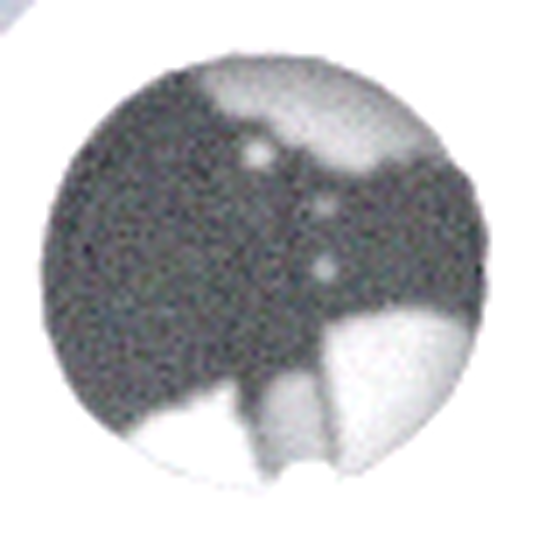

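The wing points about 0.25 rad in world (the stand is turned about 0.085), so it starts near 0.17 rad. Its centre is at about (0.4635, 0.170). Aligning, narrowing the fingers and descending.

```bash
python3 -m inch '[[[0,0,-0.0142],[0,0,0],0],[[0,0,-0.0142],[0,0,0],0],[[0,0,0],[-0.003,0.02,0],0],[[0,0,0],[0,0,0.118],0],[[0,0,0],[0,0,0.118],0],[[0,0,0],[0,0,0.118],0],[[0,0,0],[0,0,0.118],0],[[0,0,0],[0,0,0],0],[[0,0,0],[0,0,0],0]]'
```

```text
clock: 5.58
eef_pos: [0.4615, 0.171, 0.1248]
tool_rot: [-0.126, 0.992, -0.0, -0.002]
ft_force: [0.3, 0.1, 0.6]
grip_width: 0.0427
grasp_force: 0.0
```

```bash
python3 -m inch '[[[0,0,0],[-0.006,0,0.075],0],[[0,0,0],[0,0,0.075],0],[[0,0,0],[0,0,0.075],0],[[0,0,0],[0,0,0],0],[[0,0,0],[0,0,0],1],[[0,0,0],[0,0,0],1],[[0,0,0],[0,0,0],1],[[0,0,0],[0,0,0],1],[[0,0,0],[0,0,0],1],[[0,0,0],[0,0,0],1]]'
```

```text
clock: 6.42
eef_pos: [0.4654, 0.1721, 0.0592]
tool_rot: [-0.127, 0.992, 0.0, 0.001]
ft_force: [-0.9, -0.2, 0.3]
grip_width: -0.0002
grasp_force: 0.0
```

The fingers shut on nothing, so I'll look.

```bash
python3 - <<'E'
import pickle,cv2,numpy as np
from workcell import vision
w=vision.camera('wrist');t=vision.camera('top')
pickle.dump((w,t),open('c3.pkl','wb'))
a=cv2.resize(w['img'][40:400,160:480],(533,600)); a=np.clip(a.astype(int)*2,0,255).astype(np.uint8)
b=cv2.resize(t['img'][205:265,300:353],(266,300),interpolation=cv2.INTER_CUBIC)
im=np.zeros((600,800,3),np.uint8); im[:,:533]=a; im[:300,533:799]=b
cv2.imwrite('pics/c3.png',im[:,:,::-1])
E
```

```text
(no output)
```

View pics/c3.png

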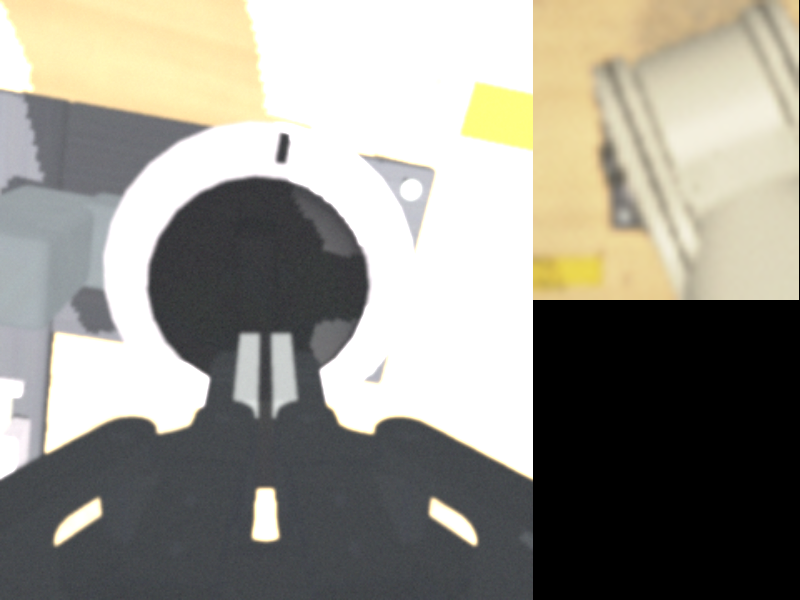

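```bash
python3 - <<'E'
import pickle,cv2,numpy as np
from h import *
from workcell import telemetry
w,t=pickle.load(open('c3.pkl','rb')); o=telemetry.get_obs(); print(o['grip_width'],o['grasp_force'],o['eef_pos'])
k=600/360; q=lambda x,y:(160+x/k,40+y/k)
p=o['eef_pos']; print('tcp px',(proj(w,p)-[160,40])*k, 'shut pad', (proj(w,np.array(p)+[0,0,.019])-[160,40])*k)
for z in(.02,.035,.05): print(z,'L',np.round(onz(w,*q(105,275),z),4),'R',np.round(onz(w,*q(415,275),z),4),'top',np.round(onz(w,*q(255,120),z),4),'bar',np.round(onz(w,*q(282,149),z),4))
for z in(.03,.05): print('disc',np.round(onz(w,*q(148,280),z),4),np.round(onz(w,*q(369,280),z),4),np.round(onz(w,*q(260,176),z),4))
g=w['img'][110:260,220:420].astype(int); g=np.clip((g-3)*8,0,255).astype(np.uint8)
cv2.imwrite('pics/c3d.png',cv2.resize(g,(800,600),interpolation=cv2.INTER_CUBIC)[:,:,::-1])
E
```

```text
3.53513785343086e-05 0.0 [0.46506227 0.17196009 0.05865695]
tcp px [261.98369189 309.15280914] shut pad [261.69529782 332.24373653]
0.02 L [0.4819 0.1104 0.02  ] R [0.4501 0.232  0.02  ] top [0.4072 0.1541 0.02  ] bar [0.415  0.1666 0.02  ]
0.035 L [0.4759 0.1134 0.035 ] R [0.4463 0.2267 0.035 ] top [0.4064 0.1541 0.035 ] bar [0.4136 0.1658 0.035 ]
0.05 L [0.4699 0.1164 0.05  ] R [0.4425 0.2214 0.05  ] top [0.4055 0.1541 0.05  ] bar [0.4122 0.165  0.05  ]
disc [0.4757 0.1289 0.03  ] [0.454  0.2118 0.03  ] [0.4256 0.1608 0.03  ]
disc [0.4679 0.1313 0.05  ] [0.4483 0.2064 0.05  ] [0.4226 0.1602 0.05  ]
```

View pics/c3d.png

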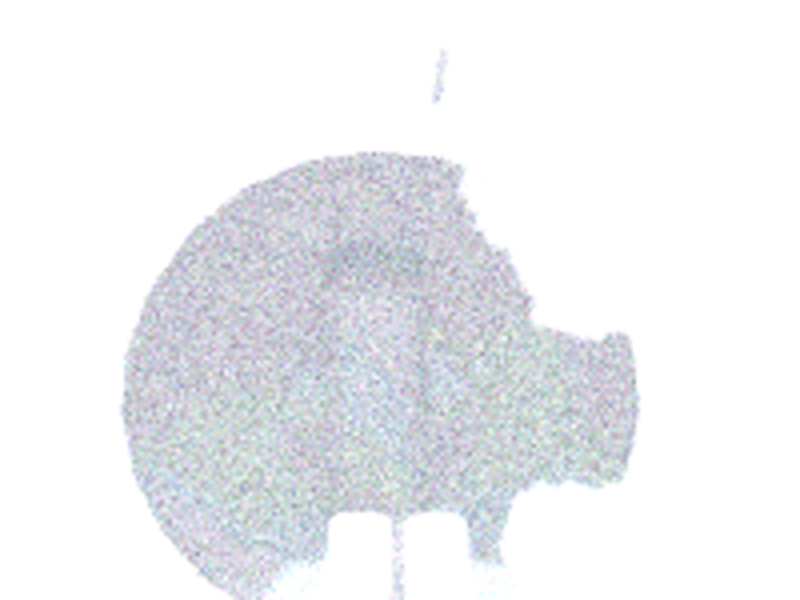

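```bash
python3 - <<'E'
import pickle,cv2,numpy as np
from workcell import vision
a=[vision.camera('wrist') for _ in range(10)]
m=np.mean([x['img'].astype(float) for x in a],0).sum(2); a[0]['mean']=m; pickle.dump(a[0],open('c4.pkl','wb'))
print('     '+' '.join(f'{u:3d}' for u in range(282,352,3)))
for v in range(150,246,4): print(v,' '.join(f'{min(999,m[v:v+4,u:u+3].mean()):3.0f}' for u in range(282,352,3)))
E
```

```text
282 285 288 291 294 297 300 303 306 309 312 315 318 321 324 327 330 333 336 339 342 345 348 351
150 404 366 290 190 123 101  92  89  87  86  86  87  87  87  88  91  98 149 257 375 496 618 709 712
154 193 124  93  86  87  86  87  86  87  87  86  87  87  87  86  86  86  91 112 117 136 253 501 643
158  87  86  86  87  86  86  86  87  87  87  86  87  86  86  87  86  87  91 111 123 120 117 127 208
162  87  87  87  87  86  86  86  86  86  87  87  86  87  86  86  86  86  86  97 124 134 130 123 117
166  86  87  87  87  86  87  86  87  86  87  87  87  86  87  86  86  86  86  86 103 124 134 136 129
170  87  86  86  87  87  87  86  84  84  83  84  83  83  84  85  87  87  86  87  87  92 118 139 139
174  87  86  87  87  87  86  85  81  81  82  82  82  81  81  83  87  87  87  86  87  86  92 126 144
178  86  87  86  87  86  86  83  83  82  83  84  83  84  83  82  86  86  86  86  86  86  86  99 137
182  86  86  87  86  87  86  84  86  87  87  88  87  88  87  84  85  87  87  86  87  87  85  87 111
186  86  86  87  86  86  86  84  88  89  90  90  90  90  88  84  86  86  86  86  87  87  86  86  94
190 
[... 695 characters left out ...]

218  88  88  88  86  86  86  85  87  88  87  89  89  89  87  85  86  88  86  86  86  87  88  87  87
222  88  87  88  87  87  87  86  86  87  88  88  89  89  88  85  85  86  85  87  87  87  87  88  88
226  88  89  87  87  87  86  86  85  87  88  88  87  87  88  84  85  86  87  88  88  88  87  88  88
230  88  87  88  88  87  87  85  86  88  88  87  88  88  87  85  84  86  87  88  88  88  87  89  91
234  88  88  88  87  88  87  85  86  88  88  87  87  88  87  86  86  88  89  88  89  89  90 113 141
238  88  88  88  88  88  88  89 159 200 200 196 128  92 132 196 200 201 155  90  89  89  93 146 169
242  88  87  88  89  89  88 100 245 309 309 302 173  99 183 304 309 309 236  99  89  89 110 164 169
```

```bash
python3 - <<'E'
import pickle,numpy as np
from h import *
w=pickle.load(open('c4.pkl','rb'))
for z in(.05,.06,.075):
  a,b,c,d=[onz(w,*p,z) for p in((301,181),(325,181),(301,232),(325,232))]
  print(z,np.round([a,b,(a+b)/2,(c+d)/2],4).tolist(),'width',np.linalg.norm(a-b),np.linalg.norm(c-d),'dir',np.arctan2(*((c+d)/2-(a+b)/2)[[1,0]]))
print('hub edge bottom of end face z=.05:',np.round(onz(w,313,170,.05),4))
for z in (.06,.075,.085):print('finger end',z,np.round(onz(w,318,238,z),4))
E
```

```text
0.05 [[0.4439, 0.1568, 0.05], [0.4404, 0.1701, 0.05], [0.4421, 0.1635, 0.05], [0.4725, 0.1712, 0.05]] width 0.013674173252190067 0.014308581989079687 dir 0.2504875671794702
0.06 [[0.4412, 0.1567, 0.06], [0.438, 0.1692, 0.06], [0.4396, 0.163, 0.06], [0.4684, 0.1703, 0.06]] width 0.012951822000317173 0.013552717490238248 dir 0.25048756717947157
0.075 [[0.4373, 0.1565, 0.075], [0.4343, 0.168, 0.075], [0.4358, 0.1623, 0.075], [0.4622, 0.169, 0.075]] width 0.011868295122507809 0.012418920741976073 dir 0.25048756717947007
hub edge bottom of end face z=.05: [0.4359 0.1619 0.05  ]
finger end 0.06 [0.4712 0.174  0.06  ]
finger end 0.075 [0.4648 0.1724 0.075 ]
finger end 0.085 [0.4605 0.1713 0.085 ]
```

The wing is where I expected: direction 0.25 rad, centre about (0.463, 0.169). The averaged picture shows the visible fingertips ending about 32 mm short of the reported TCP, so they closed above the wing top. I'll open, centre, and descend in small force-checked steps.

```bash
python3 -m inch '[[[0,0,0],[0,0,0],0],[[0,0,0],[0.007,-0.007,0],0],[[0,0,0],[0,0,0],0],[[0,0,0],[0,0,0.03],0],[[0,0,0],[0,0,0.02],0],[[0,0,0],[0,0,0],0]]'; python3 -m inch '[[[0,0,0],[0,0,0],1],[[0,0,0],[0,0,0],1],[[0,0,0],[0,0,0],1],[[0,0,0],[0,0,0],1]]'
```

```text
clock: 7.52
eef_pos: [0.462, 0.1688, 0.0415]
tool_rot: [-0.127, 0.992, -0.0, -0.002]
ft_force: [-1.0, 0.8, -1.2]
grip_width: 0.0427
grasp_force: 0.0
clock: 7.85
eef_pos: [0.4636, 0.1695, 0.0435]
tool_rot: [-0.127, 0.992, 0.0, 0.0]
ft_force: [0.2, -0.9, -0.1]
grip_width: -0.0001
grasp_force: 0.0
```

```bash
python3 -m inch '[[[0,0,0],[0,0,0],0],[[0,0,0],[0,0,0],0],[[0,0,0],[0,0,0],0],[[0,0,0],[0,0,0.03],0],[[0,0,0],[0,0,0.02],0],[[0,0,0],[0,0,0],0]]'; python3 -m inch '[[[0,0,0],[0,0,0],1],[[0,0,0],[0,0,0],1],[[0,0,0],[0,0,0],1],[[0,0,0],[0,0,0],1]]'
```

```text
clock: 8.35
eef_pos: [0.4619, 0.1688, 0.0265]
tool_rot: [-0.127, 0.992, -0.0, -0.002]
ft_force: [-0.4, 0.6, 0.2]
grip_width: 0.0427
grasp_force: 0.0
clock: 8.68
eef_pos: [0.4635, 0.169, 0.0285]
tool_rot: [-0.127, 0.992, -0.0, 0.0]
ft_force: [-0.6, -1.8, 0.2]
grip_width: 0.0116
grasp_force: 60.4
```

Gripped the wing with 60 N. Now winding anticlockwise, about 170° in all.

```bash
python3 -m inch '[[[0,0,-0.0197],[0,0,0],1],[[0,0,-0.0197],[0,0,0],1],[[0,0,-0.0197],[0,0,0],1],[[0,0,-0.0197],[0,0,0],1]]'
```

```text
clock: 9.02
eef_pos: [0.4632, 0.1695, 0.0284]
tool_rot: [-0.369, 0.929, 0.0, -0.0]
ft_force: [-1.0, 0.3, 1.2]
grip_width: 0.0116
grasp_force: 60.4
```

```bash
python3 -m inch '[[[0,0,-0.0197],[0,0,0],1],[[0,0,-0.0197],[0,0,0],1],[[0,0,-0.0197],[0,0,0],1],[[0,0,-0.0197],[0,0,0],1],[[0,0,-0.0197],[0,0,0],1],[[0,0,-0.0197],[0,0,0],1],[[0,0,-0.0197],[0,0,0],1],[[0,0,-0.0197],[0,0,0],1],[[0,0,-0.0197],[0,0,0],1],[[0,0,-0.0197],[0,0,0],1]]';  python3 -m inch '[[[0,0,-0.0197],[0,0,0],1],[[0,0,-0.0197],[0,0,0],1],[[0,0,-0.0197],[0,0,0],1],[[0,0,-0.0197],[0,0,0],1],[[0,0,-0.0197],[0,0,0],1],[[0,0,-0.0197],[0,0,0],1],[[0,0,-0.0197],[0,0,0],1],[[0,0,-0.0197],[0,0,0],1],[[0,0,-0.0197],[0,0,0],1],[[0,0,-0.0197],[0,0,0],1]]'; python3 -m inch '[[[0,0,0],[0,0,0],1],[[0,0,0],[0,0,0],1],[[0,0,0],[0,0,0],1]]'; python3 -c "
from workcell import telemetry as t;print(t.get_obs()['joint_pos'])"
```

```text
clock: 9.85
eef_pos: [0.4617, 0.1698, 0.0284]
tool_rot: [0.84, -0.542, -0.002, 0.0]
ft_force: [-4.7, 0.7, 3.5]
grip_width: 0.0118
grasp_force: 60.7
clock: 10.68
eef_pos: [0.461, 0.1685, 0.0284]
tool_rot: [0.999, 0.045, -0.002, 0.001]
ft_force: [-5.4, -2.6, 6.0]
grip_width: 0.0117
grasp_force: 61.0
clock: 10.93
eef_pos: [0.461, 0.1685, 0.0284]
tool_rot: [0.999, 0.042, -0.002, 0.001]
ft_force: [-5.9, -1.9, 6.5]
grip_width: 0.012
grasp_force: 61.0
[ 3.50414327e-01  3.63854323e-01 -2.83073859e-01  9.28164934e-01
  3.99117852e-05 -2.87598425e+00]
```

```bash
python3 -m inch '[[[0,0,0],[0,0,0],0],[[0,0,0],[0,0,0],0],[[0,0,0],[0,0,0],0],[[0,0,0],[0,0,-0.1],0],[[0,0,0],[0,0,-0.1],0],[[0,0,0],[0,0,-0.1],0],[[0,0,0],[0,0,-0.1],0],[[0,0,0],[0,0,-0.1],-1],[[0,0,0],[0,0,-0.1],-1],[[0,0,0],[0,0,0],-1]]'; cat > avg.py <<'E'
import sys,pickle,numpy as np
from workcell import vision
a=[vision.camera('wrist') for _ in range(int(sys.argv[2]))]
a[-1]['mean']=np.mean([x['img'].astype(float) for x in a],0); pickle.dump(a[-1],open(sys.argv[1],'wb'))
E
python3 avg.py c5.pkl 6; python3 - <<'E'
import pickle,numpy as np
from h import *
w=pickle.load(open('c5.pkl','rb')); m=w['mean'].sum(2)
for n,p in(('centre',(.4635,.1697,.05)),('bar',(.4133,.166,.04)),('stud',(.514,.175,.035)),('noseEnd',(.425,.166,.065)),('seat',(.4748,.0208,.12))): print(n,proj(w,p))
u0,v0=proj(w,(.4190,.1665,.06)).astype(int)
print('    ',' '.join(f'{u:3d}' for u in range(u0-24,u0+26,2)))
for v in range(v0-24,v0+34,2): print(v,' '.join(f'{min(999,m[v:v+2,u:u+2].mean()):3.0f}' for u in range(u0-24,u0+26,2)))
E
```

```text
clock: 11.77
eef_pos: [0.4674, 0.1709, 0.2151]
tool_rot: [0.999, 0.042, 0.006, -0.002]
ft_force: [1.6, 0.1, 0.3]
grip_width: 0.0768
grasp_force: 0.0
centre [319.28783499 167.35066194]
bar [318.73941614 211.37389814]
stud [318.27436575 114.53161381]
noseEnd [319.73096223 208.69657497]
seat [503.96394487 187.18225219]
     294 296 298 300 302 304 306 308 310 312 314 316 318 320 322 324 326 328 330 332 334 336 338 340 342
188 149 152 156 142 113 100  91  90  86  84  76  78  78  78  78  77  75  81  80  83  82  83  81  81  81
190 152 157 159 158 147 135 128 125 122 104  81  77  80  79  78  78  76  80  83  82  83  83  82  83  85
192 150 156 160 163 163 161 161 160 157 129  91  79  78  78  79  75  75  80  84  82  83  84  84  84  85
194 182 155 161 165 166 169 169 170 168 142  95  76  78  78  78  75  78  81  83  84  84  86  85  83  87
196 348 211 164 161 167 169 171 173 171 146  96  80  74  77  77  77  75  84  85  86  87  85  87  92 122
198 540 394 256 179 165 169 173 175 175 156 100  79  78  77  77  75  79  84  88  88  87  88 105 140 195
200 625 571 455 317 229 192 174 173 177 165 120 107 1
[... 1638 characters left out ...]
 520 519 519 519 519 519 518 517 516 515 515 515 515 518 519 520 522 517 463
234 517 519 519 520 520 519 519 519 517 517 517 517 517 516 514 513 512 513 515 517 519 520 519 518 496
236 510 510 512 512 512 513 514 514 513 511 512 512 512 512 511 510 510 510 512 514 515 517 516 515 507
238 504 504 504 505 506 506 507 506 506 505 503 504 505 504 504 504 504 504 505 508 510 511 510 509 507
240 505 503 503 503 504 505 504 503 502 501 499 498 498 498 498 498 497 498 498 500 502 502 503 502 502
242 508 505 503 501 504 507 507 506 504 502 499 498 498 497 496 496 496 497 496 497 497 498 498 497 497
244 510 508 505 501 503 509 509 509 507 505 504 502 503 502 501 500 501 501 501 501 500 501 501 498 498
```

The pointer's nose (u≈320) lines up with the bar mark (u≈319.5) within about 1 px, so the wheel is at the mark. Next I unwind the wrist by 180° at height to leave joint 6 room for the final orientation.

```bash
python3 -m inch '[[[0,0,0.0192],[0,0,0],0],[[0,0,0.0192],[0,0,0],0],[[0,0,0.0192],[0,0,0],0],[[0,0,0.0192],[0,0,0],0],[[0,0,0.0192],[0,0,0],0],[[0,0,0.0192],[0,0,0],0],[[0,0,0.0192],[0,0,0],0],[[0,0,0.0192],[0,0,0],0],[[0,0,0.0192],[0,0,0],0]]'|head -1; python3 -m inch '[[[0,0,0.0192],[0,0,0],0],[[0,0,0.0192],[0,0,0],0],[[0,0,0.0192],[0,0,0],0],[[0,0,0.0192],[0,0,0],0],[[0,0,0.0192],[0,0,0],0],[[0,0,0.0192],[0,0,0],0],[[0,0,0.0192],[0,0,0],0],[[0,0,0.0192],[0,0,0],0],[[0,0,0.0192],[0,0,0],0]]'|head -1;python3 -m inch '[[[0,0,0.0192],[0,0,0],0],[[0,0,0.0192],[0,0,0],0],[[0,0,0.0192],[0,0,0],0],[[0,0,0.0192],[0,0,0],0],[[0,0,0.0192],[0,0,0],0],[[0,0,0.0192],[0,0,0],0],[[0,0,0.0192],[0,0,0],0],[[0,0,0.0192],[0,0,0],0]]'|head -3; python3 -m inch '[[[0,0,0],[0,-0.125,0],0],[[0,0,0],[0,-0.125,0],0],[[0,0,0],[0,-0.125,0],0],[[0,0,0],[0,-0.125,0],0],[[0,0,0],[0,0,0],0],[[0,0,0],[0,0,0],0]]'; python3 -c "
from workcell import telemetry as t;print(t.get_obs()['joint_pos'])"; python3 avg.py c6.pkl 4; python3 - <<'E'
import pickle,numpy as np
from h import *
w=pickle.load(open('c6.pkl','rb')); m=w['mean'].sum(2)
for n,p in(('top',(.4755,.0205,.12)),('near end',(.4525,.0188,.12)),('far end',(.4984,.0226,.12))): print(n,proj(w,p))
u0,v0=proj(w,(.4755,.0205,.12)).astype(int)
print('    ',' '.join(f'{u:3d}' for u in range(u0-24,u0+26,2)))
for v in range(v0-48,v0+60,6): print(v,' '.join(f'{min(999,m[v:v+2,u:u+2].mean()):3.0f}' for u in range(u0-24,u0+26,2)))
E
```

```text
clock: 12.82
clock: 13.57
clock: 14.23
eef_pos: [0.4626, 0.1691, 0.2068]
tool_rot: [-0.042, 0.999, -0.0, -0.001]
clock: 14.73
eef_pos: [0.4762, 0.0182, 0.2071]
tool_rot: [-0.043, 0.999, 0.0, -0.001]
ft_force: [0.2, 0.8, 0.4]
grip_width: 0.0429
grasp_force: 0.0
[ 3.79329274e-02  1.90208483e-01 -2.10501011e-02  1.36207603e+00
  3.05122010e-04 -4.73466362e-02]
top [317.44889071 185.0417908 ]
near end [317.90481311 156.87036394]
far end [317.50521432 211.82999533]
     293 295 297 299 301 303 305 307 309 311 313 315 317 319 321 323 325 327 329 331 333 335 337 339 341
137 157 159 158 159 159 158 159 162 170 215 261 294 333 421 494 498 429 322 286 288 289 290 291 287 287
143 158 156 157 158 158 158 160 161 161 160 183 283 367 376 304 212 217 254 273 282 249 211 187 188 199
149 158 159 157 157 158 158 169 224 277 288 298 336 379 384 348 302 284 270 221 184 170 163 163 162 161
155 158 159 158 158 158 159 187 290 372 388 389 393 402 405 394 390 388 375 296 196 164 161 161 162 162
161 158 158 157 158 158 158 187 291 372 387 393 408 426 432 414 394 388 372 309 266 208 166 161 161 161
167 159 15
[... 641 characters left out ...]
 266 270 271 274 319 387 423 418 362 300 273 271 272 273 272 273 273 271 270
209 264 264 266 266 268 267 266 269 270 271 302 358 391 387 342 294 272 270 271 272 270 271 271 271 267
215 264 262 264 267 269 266 265 268 269 269 268 271 272 270 270 268 268 269 270 269 269 270 269 268 266
221 264 263 265 267 267 266 263 267 280 321 347 365 378 377 376 350 295 272 269 268 268 268 268 268 264
227 263 262 264 266 268 265 246 199 208 320 414 436 452 474 483 446 345 275 267 267 267 267 268 266 264
233 262 261 263 266 266 265 257 226 182 164 196 295 360 349 294 266 264 266 265 266 267 267 266 264 262
239 261 260 262 267 266 263 256 289 329 341 337 353 378 371 350 344 342 313 278 266 266 266 265 263 262
```

Plate top strip is centred at u≈318, v 157–211, as predicted: centre (0.4755, 0.0208). Descending to grip its top end.

```bash
python3 -m inch '[[[0,0,0],[0,0.008,0],0],[[0,0,0],[0,0,0.11],0],[[0,0,0],[0,0,0.11],0],[[0,0,0],[0,0,0.11],0],[[0,0,0],[0,0,0.11],0],[[0,0,0],[0,0,0],0],[[0,0,0],[0,0,0],0]]'; python3 -m inch '[[[0,0,0],[0,0,0.045],0],[[0,0,0],[0,0,0],0],[[0,0,0],[0,0,0],1],[[0,0,0],[0,0,0],1],[[0,0,0],[0,0,0],1],[[0,0,0],[0,0,0],1],[[0,0,0],[0,0,0],1],[[0,0,0],[0,0,0],1]]'
```

```text
clock: 15.52
eef_pos: [0.4748, 0.0233, 0.0752]
tool_rot: [-0.046, 0.999, 0.0, -0.002]
ft_force: [-0.1, 0.1, 1.1]
grip_width: 0.0426
grasp_force: 0.0
clock: 16.18
eef_pos: [0.4782, 0.0217, 0.0646]
tool_rot: [-0.045, 0.999, -0.001, 0.002]
ft_force: [-0.4, -2.0, 6.6]
grip_width: 0.0041
grasp_force: 62.1
```

```bash
python3 -m inch '[[[0,0,0],[0,0,-0.03],1],[[0,0,0],[0,0,-0.04],1],[[0,0,0],[0,0,-0.04],1],[[0,0,0],[0,0,-0.06],1],[[0,0,0],[0,0,0],1]]'; python3 -m inch '[[[0,0,0],[0,0,-0.1],1],[[0,0,0],[0,0,-0.1],1],[[0,0,0],[0,0,-0.12],1],[[0,0,0],[0,0,-0.12],1],[[0,0,0],[0,0,-0.12],1],[[0,0,0],[0,0,-0.12],1],[[0,0,0],[0,0,-0.12],1],[[0,0,0],[0,0,0],1],[[0,0,0],[0,0,0],1]]'
```

```text
clock: 16.6
eef_pos: [0.4788, 0.0227, 0.1173]
tool_rot: [-0.045, 0.999, 0.0, 0.003]
ft_force: [1.3, -0.6, 0.4]
grip_width: 0.0041
grasp_force: 61.0
clock: 17.35
eef_pos: [0.4778, 0.0226, 0.3558]
tool_rot: [-0.045, 0.999, 0.0, 0.002]
ft_force: [0.6, -0.2, -1.4]
grip_width: 0.0044
grasp_force: 61.0
```

```bash
python3 -m inch '[[[0,0,-0.0196],[0,0,0],1],[[0,0,-0.0196],[0,0,0],1],[[0,0,-0.0196],[0,0,0],1],[[0,0,-0.0196],[0,0,0],1],[[0,0,-0.0196],[0,0,0],1],[[0,0,-0.0196],[0,0,0],1]]'|head -1; python3 -m inch '[[[0,0,-0.0196],[0,0,0],1],[[0,0,-0.0196],[0,0,0],1],[[0,0,-0.0196],[0,0,0],1],[[0,0,-0.0196],[0,0,0],1],[[0,0,-0.0196],[0,0,0],1],[[0,0,-0.0196],[0,0,0],1]]'|head -3; python3 -m inch '[[[0.0192,0,0],[0,0,0],1],[[0.0192,0,0],[0,0,0],1],[[0.0192,0,0],[0,0,0],1],[[0.0192,0,0],[0,0,0],1],[[0.0192,0,0],[0,0,0],1],[[0.0192,0,0],[0,0,0],1],[[0,0,0],[0,0,0],1]]'; python3 -c "
from workcell import telemetry as t;print(t.get_obs()['joint_pos'])"
```

```text
clock: 17.85
clock: 18.35
eef_pos: [0.4757, 0.0225, 0.3515]
tool_rot: [0.708, -0.706, -0.002, 0.001]
clock: 18.93
eef_pos: [0.4635, 0.0216, 0.3337]
tool_rot: [-0.664, 0.665, -0.243, 0.241]
ft_force: [-3.1, 0.2, -8.5]
grip_width: 0.0043
grasp_force: 61.0
[ 0.09298077 -0.44532726 -0.49785539  0.82069551 -0.06299408 -1.49909531]
```

```bash
python3 -m inch '[[[0.0192,0,0],[0,-0.03,0.03],1],[[0.0192,0,0],[0,-0.03,0.03],1],[[0.0192,0,0],[0,-0.03,0.03],1],[[0.0192,0,0],[0,-0.03,0.03],1],[[0.0192,0,0],[0,0,0],1],[[0.0192,0,0],[0,0,0],1],[[0.0192,0,0],[0,0,0],1],[[0,0,0],[0,0,0],1],[[0,0,0],[0,0,0],1]]'; python3 -c "
from workcell import telemetry as t;print(t.get_obs()['joint_pos'])"
```

```text
clock: 19.68
eef_pos: [0.5387, 0.025, 0.3802]
tool_rot: [-0.543, 0.544, -0.454, 0.451]
ft_force: [-0.6, -0.4, -2.4]
grip_width: 0.0045
grasp_force: 61.0
[ 0.13018171 -0.45767869 -1.08381128 -0.44306143 -0.13210645 -1.5479945 ]
```

```bash
python3 -m inch '[[[0,0,0],[0,0,0.05],1],[[0,0,0],[0,0,0.05],1],[[0,-0.0192,0],[-0.11,0,0.03],1],[[0,-0.0192,0],[-0.11,0,0.03],1],[[0,-0.0192,0],[-0.11,0,0.03],1],[[0,-0.0192,0],[-0.11,0,0.03],1],[[0,-0.0192,0],[-0.11,0,0.03],1],[[0,-0.0192,0],[-0.11,0,0.03],1],[[0,0,0],[0,0,0],1]]'; python3 -c "
from workcell import telemetry as t;print(t.get_obs()['joint_pos'])
from scipy.spatial.transform import Rotation as R;print(R.from_quat(t.get_obs()['tool_rot']).as_matrix().round(3))"
```

```text
clock: 20.43
eef_pos: [0.5618, 0.2261, 0.3758]
tool_rot: [0.668, -0.348, 0.231, -0.615]
ft_force: [0.0, -1.0, -0.4]
grip_width: 0.0043
grasp_force: 61.0
[-1.22566481e-03 -1.07685768e-01 -9.64023316e-01 -6.73751325e-01
  7.24046160e-01 -1.57096894e+00]
[[ 0.651 -0.181  0.737]
 [-0.75   0.     0.662]
 [-0.12  -0.983 -0.136]]
```

The tool reaches about 0.34 m past joint 5, so the final pose puts the plate near y≈0.47. Before going there I'll check clearance from the post at the worktop's front left corner.

```bash
python3 - <<'E'
import pickle,cv2,numpy as np
from workcell import vision
from h import *
P={'g':[(.40,.47,.38),(.44,.47,.38),(.44,.36,.38),(.40,.36,.38),(.40,.47,.38)],'r':[(.32,.47,0),(.32,.47,.6)],'b':[(.6,.48,0),(.3,.48,0)]}
ims=[]
for n in('top','scene'):
    c=vision.camera(n); im=c['img'][:,:,::-1].copy(); s=1.8; im=cv2.resize(im,None,fx=s,fy=s)
    for k,col in(('g',(0,255,0)),('r',(0,0,255)),('b',(255,0,0))):
        pts=np.array([proj(c,p)*s for p in P[k]]).astype(int); cv2.polylines(im,[pts],False,col,1)
    ims.append(im[130:650,180:580] if n=='top' else im[0:520,150:550])
cv2.imwrite('pics/plan.png',np.hstack(ims))
E
```

```text
(no output)
```

View pics/plan.png

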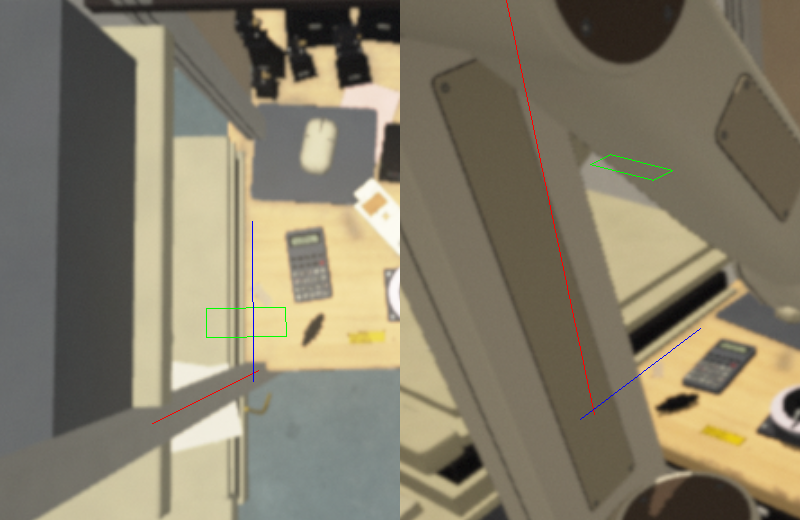

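The red line fits the post at about (0.32, 0.47), and the green rectangle (plate outline) is clear of it. I'll use x = 0.45 for more margin, and compute the remaining turn and shift.

```bash
cat > rest.py <<'E'
import sys,numpy as np
from workcell import telemetry
from scipy.spatial.transform import Rotation as R
o=telemetry.get_obs(); r=R.from_quat(o['tool_rot']); p=np.array(o['eef_pos'])
r1=R.from_matrix(np.array([[1,0,0],[0,0,1],[0,-1,0]])); g=np.array([float(a) for a in sys.argv[1:4]]); n=int(sys.argv[4])
v=(r.inv()*r1).as_rotvec(); print('deg',np.degrees(v),'rowturn',v/n/2/np.pi)
for i in range(n):
    s=(r*R.from_rotvec(v*(i+1)/n)).inv().apply((g-p)/n)/.3
    if i in(0,n//3,2*n//3,n-1): print(i,s.round(3))
print(o['joint_pos'].round(3) if hasattr(o['joint_pos'],'round') else o['joint_pos'],p)
E
python3 rest.py .45 .42 .38 8
```

```text
deg [  4.42336114 -48.8095864   -9.71733924] rowturn [ 0.00153589 -0.01694777 -0.00337408]
0 [-0.089  0.005  0.028]
2 [-0.081  0.002  0.046]
5 [-0.063 -0.001  0.07 ]
7 [-0.047 -0.002  0.081]
[-1.000e-03 -1.110e-01 -9.670e-01 -6.750e-01  7.180e-01 -1.571e+00] [0.56183084 0.22455253 0.37607956]
```

```bash
python3 -m inch '[[[0.0015,-0.017,-0.0034],[-0.089,0.005,0.03],1],[[0.0015,-0.017,-0.0034],[-0.085,0.003,0.037],1],[[0.0015,-0.017,-0.0034],[-0.081,0.002,0.046],1],[[0.0015,-0.017,-0.0034],[-0.075,0.001,0.054],1],[[0.0015,-0.017,-0.0034],[-0.07,0,0.062],1],[[0,0,0],[0,0,0],1]]'; python3 rest.py .45 .42 .38 5
```

```text
clock: 21.03
eef_pos: [0.5062, 0.3546, 0.3797]
tool_rot: [0.709, -0.131, 0.089, -0.688]
ft_force: [0.8, -0.2, -0.3]
grip_width: 0.0043
grasp_force: 61.0
deg [  1.69377769 -17.91410597  -3.41638815] rowturn [ 0.00094099 -0.00995228 -0.00189799]
0 [-0.047  0.001  0.033]
1 [-0.045  0.001  0.036]
3 [-0.04   0.     0.041]
4 [-0.037 -0.     0.044]
[ 0.072  0.166 -0.829 -0.894  1.185 -1.611] [0.50617391 0.35459735 0.37972947]
```

```bash
python3 -m inch '[[[0.0009,-0.01,-0.0019],[-0.047,0,0.033],1],[[0.0009,-0.01,-0.0019],[-0.045,0,0.036],1],[[0.0009,-0.01,-0.0019],[-0.043,0,0.039],1],[[0.0009,-0.01,-0.0019],[-0.04,0,0.041],1],[[0.0009,-0.01,-0.0019],[-0.037,0,0.044],1],[[0,0,0],[0,0,0],1],[[0,0,0],[0,0,0],1],[[0,0,0],[0,0,0],1]]'; python3 rest.py .45 .42 .38 1
```

```text
clock: 21.7
eef_pos: [0.4532, 0.4221, 0.3817]
tool_rot: [0.708, -0.001, 0.001, -0.707]
ft_force: [-0.3, 0.5, -0.8]
grip_width: 0.0044
grasp_force: 61.0
deg [ 0.07961481 -0.16996569  0.03898229] rowturn [ 0.00022115 -0.00047213  0.00010828]
0 [-0.011  0.006 -0.007]
[ 0.174  0.3   -0.719 -1.011  1.393 -1.579] [0.45323861 0.42206487 0.38168604]
```

The tool is level. Numeric check in the top view of the plate's outline, label side and notch.

```bash
python3 - <<'E'
import pickle,cv2,numpy as np
from workcell import vision
from h import *
c=vision.camera('top'); z=.381
for n,p in(('far+x',(.476,.477,z)),('far-x',(.430,.477,z)),('near+x',(.476,.40,z)),('near-x',(.430,.40,z))): print(n,proj(c,p).round(1))
u0,v0=proj(c,(.453,.44,z)).astype(int)
g=c['img'].astype(int)
print('hue code: W white, B buff, . other'); 
for v in range(v0-16,v0+18):
    print(v,''.join('B' if (r-b>45 and r<200) else 'W' if min(r,gg,b)>150 and r-b<45 else 'd' if max(r,gg,b)<70 else '.' for r,gg,b in g[v,u0-26:u0+30]))
print(u0-26)
print(g[v0-8:v0+12:4,u0-20:u0+24:4].tolist())
E
```

```text
far+x [211.6 229.1]
far-x [211.6 247.8]
near+x [242.6 228.5]
near-x [242.6 247.2]
hue code: W white, B buff, . other
222 .WW........W.W...........W..WW...WWB....................
223 ......W......W...........W..WW...WWB....................
224 W..........W.............W..WW...WWB....................
225 .....W...................W..WW...WWB....................
226 W.......W....W..WWWWWWWWWW.WWWW.WWWW...........WWWWWWWWW
227 ............WWWWWWWWWWWWWWWWWWWWWWWWWWWWWWWWWWWWWWWWWWWW
228 ............WWWWWWWWWWWWWWWWWWWWWWWWWWWWWWWWWWWWWWWWWWWW
229 .....W......WWWWWWWWWWWWWWWWWWWWWWWWWWWWWWWWWWWWWWWWWWWW
230 ............WWWWWWWWWW......WWWWWWWWWWWWWWWWWWWWWWWWWWWW
231 ............WWWWWWWWW........WWWWWWWWWWWWWWWWWWWWWWWWWWW
232 ...W...W....WWWWWWWWW........WWWWWWWWWWWWWWWWWWWWWWWWWWW
233 ............WWWWWWWWW........WWWWWWWWWWWWWWWWWWWWWWWWWWW
234 ............WWWWWWWWW........WWWWWWWWWWWWWWWWWWWWWWWWWWW
235 ............WWWWWWWWW........WWWWWWWWWWWWWWWWWWWWWWWWWWW
236 .........W..WWWWWWWWW........WWWWW.WWWWWWWWWWWWWWWWWW...
237 ...W........WWWWWWWWW........WWWWW..WWWWWWWWWWWWWWWWW...
238 ...
[... 1340 characters left out ...]
2, 252, 246], [226, 185, 124], [228, 186, 123], [252, 254, 249], [248, 249, 237], [254, 254, 252], [254, 254, 253], [254, 254, 252]], [[213, 204, 168], [212, 203, 166], [254, 254, 251], [252, 253, 247], [226, 184, 122], [223, 180, 120], [252, 254, 248], [226, 225, 200], [254, 254, 252], [254, 254, 252], [254, 254, 252]], [[212, 203, 167], [213, 204, 167], [222, 219, 184], [242, 244, 230], [228, 192, 133], [223, 186, 130], [253, 254, 249], [254, 254, 252], [254, 254, 252], [254, 254, 252], [254, 254, 253]], [[210, 203, 165], [211, 202, 165], [212, 203, 167], [229, 227, 202], [243, 244, 230], [238, 239, 226], [233, 235, 223], [241, 242, 228], [248, 246, 231], [247, 242, 220], [247, 242, 219]]]
```

The buff label faces up at (225,237), and the notch is on the left end at the corner nearer the robot (u 212–216, v 243–247), where the description puts it. The plate is straight and held at z≈0.38. Handing in.

```bash
python3 -c "
from workcell import workorder;print(workorder.job_done())"
```

```text
the job is handed in; nothing more can be done
None
```

The handwheel pointer is at the bar mark, and the arm is holding plate_4 level about 38 cm above the worktop, label up and frosted end to the robot's left. I handed the job in at about 22 s; no verdict came back.

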